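# Close the loaded curing tray and start the lamp

### The arm

A 6-joint arm with a two-finger parallel gripper is mounted at the origin on the work surface. World frame = base frame: x ahead of the robot, y to its left, z up, the work surface at z = 0. Lengths are in m, angles in degrees, forces in N, time in s.
With the tool pointing down it reaches from about 0.325 to 0.85 m from the base axis. Payload 15.5 kg.
Tool frame: the origin (TCP) lies midway between the tips of the shut fingers; the grasp point (between the pads) lies 19 mm behind it; y points along the fingers, x is the direction in which the jaws open and shut, and the axes are right-handed (so a half turn about y gives the same grasp; the last joint's range is limited). The gripper opens to 91 mm and grips with 3 to 60 N. Pads are 32 mm wide; open, the fingers measure 118 mm over their backs; the gripper's body (76 mm by 178 mm) begins 60 mm behind the grasp point.
Start: joints at [-70.732, 28.281, 77.091, -0, 74.628, -5.472], TCP at [0.262, -0.568, 0.214] pointing down, gripper open.
Joint ranges: [-166.48, 166.48], [-47.26, 123.95], [12.59, 153.08], [-70.14, 250.14], [6.76, 159.57], [-176.63, 176.63]. Speed limits (degrees/s): [108.29, 108.29, 147.25, 172.46, 172.46, 172.46].

### API

Orientations are given as a 3x3 rotation matrix whose columns are the frame's x, y, z axes.
In Python, from bench import ctrl gives the robot as it stands. The module is installed in compiled form; this text tells all that it offers. Calls block until the motion is done:
- ctrl.goto(position, orientation): joint-space move of the TCP to a pose.
- ctrl.move_l(position, vel=0.15, ori=None, contact_N=None): straight line of the TCP; ori=None keeps the orientation; vel is the mean speed in m/s. With contact_N (N) it stops when the force on the tool has changed by that much, and returns True; else False.
- ctrl.movej(angles): joint-space move.
- ctrl.command_gripper(opening): opening from 0.0 (shut) to 1.0 (fully open); the grip force is fixed at half the most; returns when the fingers have stopped.
- ctrl.sleep(seconds).
- ctrl.ik(position, orientation): joint angles nearest the present ones, or None.
- ctrl.read_camera(name): name is "scene" or "top" or "wrist"; returns the picture (400x640x3 uint8, blue, green, red); there is no depth.
- ctrl.camera_params(name): a dict with "fx", "fy", "cx", "cy" (pixels), "pose" (4x4, takes a point from camera to world coordinates); the wrist camera has in their place "T_tool_cam" (4x4, takes a point from camera to tool coordinates, whose origin is the TCP and whose axes are the tool frame's). Camera axes: x right, y up, looking along -z (the intrinsics and any distortion apply to the point x, -y, -z); pixel columns grow to the right and rows downward; lengths in m; the calibration is good to about 2 mm. A picture is of the moment at which its call begins: read the wrist's pose just before it. camera_params takes no time and is no camera call.
A pose or a line that the arm cannot do raises ctrl.MotionError and nothing moves.
- ctrl.sign_off(): hands the job in, once; it reports no verdict.
Readings, each from a call of its own:
- ctrl.current_t(): time.
- ctrl.current_q(): joint angles.
- ctrl.current_dq(): joint speeds.
- ctrl.current_effort(): joint torques, N m.
- ctrl.current_tool_pos(): TCP position.
- ctrl.current_eef_rot(): TCP orientation.
- ctrl.current_contact_force(): force on the tool from outside, world axes, zero at the start.
- ctrl.current_wrist_torque(): the same for the moment, N m.
- ctrl.current_grip_width(): opening from 0.0 (shut) to 1.0 (fully open).
Only numpy, scipy, OpenCV 4.12 (cv2) and the standard library are available. Lean on these libraries where they do the work, as an engineer would, in place of code of your own. Each camera call takes 0.05 s, during which the arm holds its last target. There are 200 camera calls.

### The job

The horseshoe-shaped full dental arch is ready to cure: with the fingertips push the tray it sits on fully shut into the light-curing unit, then press the round start button on top of the unit behind that same tray all the way down and let it go. Leave the other tray, with the small single-tooth block, out as it is and do not press its button. Do not touch or lift the arch or the block, and do not disturb the things standing around.

Things in the scene. Friction and masses are not known exactly. Their poses are not given: they have to be found in the camera images.
- unit: grey two-bay light-curing unit, fixed to the bench: housing 180 deep (x) x 240 wide (y) x 112 high mm. Origin at the centre of its underside on the bench; x points from its front to its back (its front faces -x, roughly to the robot), y to the left tray, z up. Two black trays side by side stand partly out of the front, centred at y = +60 mm (left) and -60 mm (right). Yaw within 0.25 rad
- tray_left (a joint): slide of the tray on the unit's left as its own frame has it (positive y of unit), m: 0 = fully shut, grows as the tray comes out towards the unit's -x; starts 0.075 to 0.100. Sliding it takes about 2 N; no spring, it stays where it is left; hard stop at 0
- tray_right (a joint): slide of the tray on the unit's right as its own frame has it (negative y of unit), m: 0 = fully shut, grows as the tray comes out towards the unit's -x; starts 0.075 to 0.100. Sliding it takes about 2 N; no spring, it stays where it is left; hard stop at 0
- tray_left_front (a point): centre line of the outer (robot-side) face of the left tray's upright front panel, 65 mm above the bench; moves with the tray. The flat panel is 110 mm wide, 12 mm thick and spans 12 to 100 mm above the bench; its top edge is 12 mm below the unit's top. The panel closes over the housing's front (its inner face meets the front when shut). Axes as unit: push along +x to shut
- tray_right_front (a point): centre line of the outer (robot-side) face of the right tray's upright front panel, 65 mm above the bench; moves with the tray. The flat panel is 110 mm wide, 12 mm thick and spans 12 to 100 mm above the bench; its top edge is 12 mm below the unit's top. The panel closes over the housing's front (its inner face meets the front when shut). Axes as unit: push along +x to shut
- start_left (a joint): travel of the start button behind the left tray, m: 0 = up, 0.006 = fully down; counts as pressed beyond 0.004
- start_right (a joint): travel of the start button behind the right tray, m: 0 = up, 0.006 = fully down
- start_left_top (a point): centre of the top of the round start button (26 mm across, white plastic, travel 6 mm straight down, springs back, about 4 N fully down) on the unit's top behind the left tray, 8 mm in front of the unit's middle line, on the tray's centre line; 134 mm above the bench, standing 10 mm out of a black collar 42 mm across
- start_right_top (a point): centre of the top of the round start button (26 mm across, white plastic, travel 6 mm straight down, springs back, about 4 N fully down) on the unit's top behind the right tray, 8 mm in front of the unit's middle line, on the tray's centre line; 134 mm above the bench, standing 10 mm out of a black collar 42 mm across
- arch_center (a point): centre, half-way up, of the loose off-white stone model of a full dental arch: a horseshoe about 50 x 60 mm, 28 mm high with a row of teeth, lying in one of the trays (either one) behind its front panel, its underside 50 mm above the bench. Positive y in unit's frame = left tray. z up
- die_center (a point): centre, half-way up, of a small loose stone block with a single tooth on it, 26 x 22 mm, 29 mm high, in the other tray. z up
- burblock: loose aluminium block with five burs, 30 x 60 mm, 32 mm high, on top of the unit near its back, behind the buttons; origin under its centre
- bowl: loose black rubber mixing bowl, 100 mm across, 55 mm high, beside the unit on its left; origin under its centre
- jar: loose amber jar with white cap, 52 mm across, 60 mm high, beside the unit on its right; origin under its centre
- spatula: loose wooden-handled spatula, 180 mm long, lying on the bench to the right of the unit; origin under it
- bottle: loose white bottle, 56 mm across, 150 mm high, at the far left of the bench; origin under its centre
- cast: loose heavy stone cast, 60 x 70 mm, 31 mm high, on the bench far to the right; origin under its centre

How it is judged:
By the outcome, as a careful person would: the job done as asked, in the order asked, and still so for the second after the job is handed in, with the robot touching nothing.
It also fails if it takes over 43 s, if anything falls off the work surface, if the arm or the gripper's body presses on something with over 40 N, if the wrist force passes 120 N, or if a joint passes its speed limit or range.

## Working session

There is one attempt and no reset: what is moved stays moved. The work goes in short steps, each a Python script; the robot and the scene stay as the last script left them, time stands still between calls to the robot, and variables do not carry over. Pictures are saved under pics/ and viewed, about 8 in all and at most 12, crops included, and the job is handed in when it is done.

```bash
mkdir -p pics; python3 - <<'E'
from bench import ctrl
import cv2
for n in("scene","top"):
    cv2.imwrite(f"pics/{n}0.png",ctrl.read_camera(n)); p=ctrl.camera_params(n); print(n,p)
print(ctrl.camera_params("wrist"),ctrl.current_t())
E
```

```text
scene {'fx': 487.2359841326844, 'fy': 487.2359841326844, 'cx': 315.62359308525305, 'cy': 203.72626802414766, 'pose': array([[ 0.83113386, -0.4078499 ,  0.37798804,  1.09687014],
       [ 0.5560372 ,  0.61720184, -0.55667273, -0.83882601],
       [-0.00625599,  0.67284497,  0.73975706,  1.19862626],
       [ 0.        ,  0.        ,  0.        ,  1.        ]])}
top {'fx': 472.12779576457, 'fy': 472.12779576457, 'cx': 315.5867801358665, 'cy': 194.73427242556755, 'pose': array([[-0.00750378,  0.99328109, -0.1154832 ,  0.31888308],
       [-0.99983748, -0.00555946,  0.01714926, -0.01971771],
       [ 0.01639201,  0.11559311,  0.99316138,  1.79193265],
       [ 0.        ,  0.        ,  0.        ,  1.        ]])}
{'fx': 338.24615261204127, 'fy': 338.24615261204127, 'cx': 325.98029378331347, 'cy': 195.19994491285658, 'T_tool_cam': array([[ 9.99999712e-01, -7.24456134e-04,  2.24845759e-04,
        -6.02816244e-04],
       [ 4.25488227e-04,  2.90323741e-01, -9.56928391e-01,
        -1.69574119e-01],
       [ 6.27974581e-04,  9.56928211e-01,  2.90323965e-01,
         8.22974075e-02],
       [ 0.00000000e+00,  0.00000000e+00,  0.00000000e+00,
         1.00000000e+00]])} 0.1
```

View pics/scene0.png

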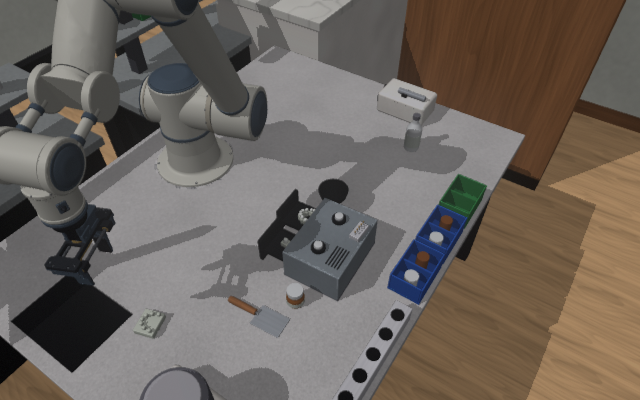

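View pics/top0.png

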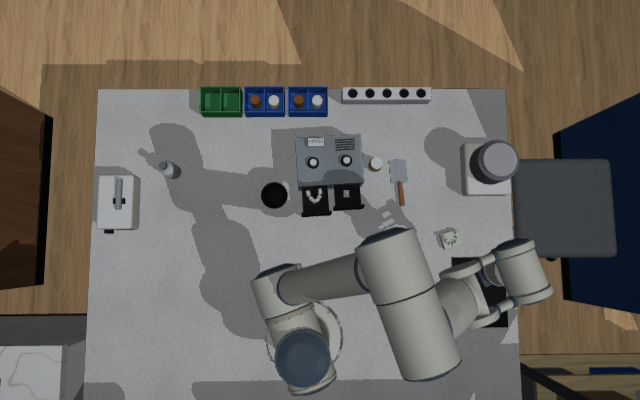

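The top view shows the unit at about (330,160). The arch is in the left tray at about (315,195) and the block is in the right tray at about (347,193). The buttons are near (313,162) and (347,160). I'll enlarge both views for measuring.

```bash
python3 - <<'E'
import cv2,numpy as np
t=cv2.imread("pics/top0.png")[125:225,280:380]; s=cv2.imread("pics/scene0.png")[170:300,250:380]
cv2.imwrite("pics/c0.png",np.hstack([cv2.resize(t,(400,400),interpolation=2),cv2.resize(s,(400,400),interpolation=2)]))
E
```

```text
(no output)
```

View pics/c0.png

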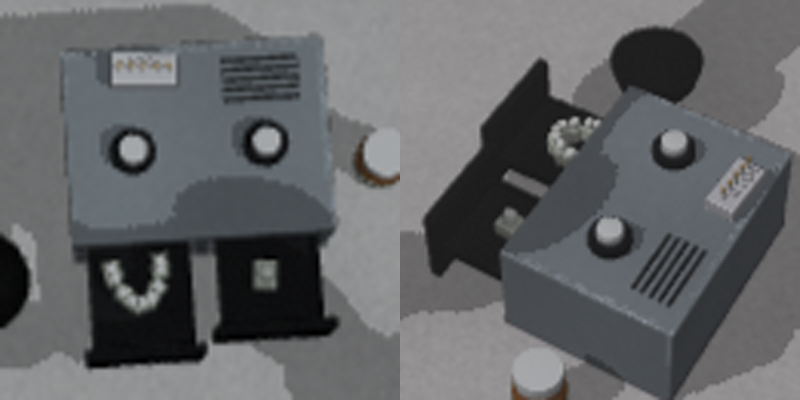

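The left button is at about (313,162) in the top view and (339,216) in the scene view. The right one is at about (346,160) and (318,245). Next I'll triangulate the button caps and the panel edge.

```bash
cat > h.py <<'E'
import cv2,numpy as np
from bench import ctrl
def ray(p,T,uv):
    d=T[:3,:3]@np.array([(uv[0]-p["cx"])/p["fx"],-(uv[1]-p["cy"])/p["fy"],-1.]); return T[:3,3],d/np.linalg.norm(d)
def plane(r,z): return r[0]+r[1]*(z-r[0][2])/r[1][2]
def tri(rs):
    A=sum(np.eye(3)-np.outer(d,d) for o,d in rs); b=sum((np.eye(3)-np.outer(d,d))@o for o,d in rs)
    x=np.linalg.solve(A,b); return x,[float(np.linalg.norm(np.cross(x-o,d))) for o,d in rs]
def blob(im,c,r=9,thr=150):
    u,v=map(int,c); g=im[v-r:v+r+1,u-r:u+r+1].min(2)>thr
    n,l,s,m=cv2.connectedComponentsWithStats(g.astype(np.uint8)); i=1+s[1:,4].argmax()
    return m[i]+[u-r,v-r],s[i]
E
python3 - <<'E'
from h import *
P={n:ctrl.camera_params(n) for n in("top","scene")}; I={n:cv2.imread(f"pics/{n}0.png") for n in P}
B=[]
for top,sc in (((313,162),(339,216)),((346,160),(318,245))):
    a,sa=blob(I["top"],top,6); b,sb=blob(I["scene"],sc,8)
    X=tri([ray(P["top"],P["top"]["pose"],a),ray(P["scene"],P["scene"]["pose"],b)]); B.append(X[0])
    print(a,sa,b,sb,X,plane(ray(P["top"],P["top"]["pose"],a),.134))
d=B[0]-B[1]; print("dist",np.linalg.norm(d),"yaw",np.arctan2(-d[0],d[1]))
for c in ((86,350),(206,345),(215,328),(336,320)):   # panel top outer corners seen in crop
    print(plane(ray(P["top"],P["top"]["pose"],(280+c[0]/4,125+c[1]/4)),.1))
print(ctrl.current_eef_rot().round(3))
E
```

```text
[312.76 161.8 ] [ 3  4  6  5 25] [338.39393939 215.33333333] [ 4  5  8  6 33] (array([ 0.63124694, -0.038424  ,  0.13193431]), [0.001209296658148207, 0.0012092966581485705]) [ 0.62990074 -0.03915579  0.134     ]
[346.4  159.96] [ 4  4  6  5 25] [317.55555556 243.94444444] [ 4  4  8  6 36] (array([ 0.63792645, -0.15840497,  0.13126614]), [0.001768218353716005, 0.0017682183537159606]) [ 0.63603641 -0.159308    0.134     ]
dist 0.1201686120335554 yaw 0.05561397270399235
[0.45167917 0.0021382  0.1       ]
[ 0.45551368 -0.10570978  0.1       ]
[ 0.47080241 -0.11398949  0.1       ]
[ 0.47738153 -0.22321782  0.1       ]
[[ 0.419 -0.     0.908]
 [-0.908  0.001  0.419]
 [-0.001 -1.     0.   ]]
```

```bash
cat >> h.py <<'E'
yaw=0.0556; ux=np.array([np.cos(yaw),np.sin(yaw),0]); uy=np.array([-np.sin(yaw),np.cos(yaw),0])
R=np.column_stack([-uy,[0,0,-1],ux])
BL=np.array([0.6305,-0.0387,0.134])     # left button top
def at(dx,z,dy=0): p=BL+dx*ux+dy*uy; return [p[0],p[1],z]
def wrist(name):
    T=np.eye(4);T[:3,:3]=ctrl.current_eef_rot();T[:3,3]=ctrl.current_tool_pos()
    im=ctrl.read_camera("wrist");cv2.imwrite(f"pics/{name}.png",im);p=ctrl.camera_params("wrist");T=T@p["T_tool_cam"];np.save(f"{name}.npy",T);return im,p,T
E
python3 - <<'E'
from h import *
ctrl.goto(at(-0.225,0.25),R); ctrl.command_gripper(0.0)
wrist("w0"); print(ctrl.current_tool_pos(),ctrl.current_t(),ctrl.current_q(),ctrl.current_contact_force())
E
```

```text
[ 0.40584963 -0.05121715  0.25000389] 3.4583 [-1.55689267e+01  8.24293756e+00  1.02169982e+02 -1.54519129e-03
  6.95867808e+01  7.12446720e+01] [-0.29118457 -0.7388875   0.60325876]
```

View pics/w0.png

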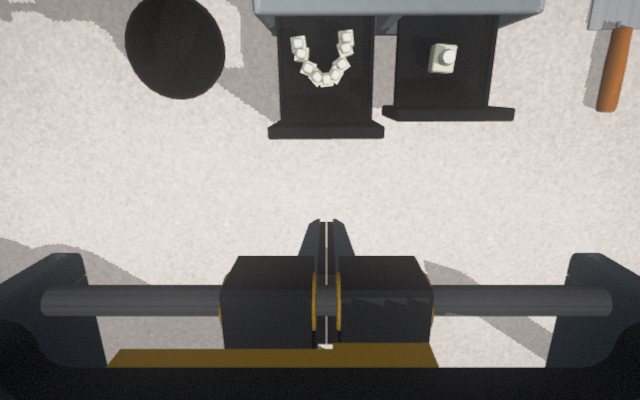

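Wrist view: the arch is in the left tray at about (322,62). The left panel's outer top edge runs from (268,138) to (384,136), and the path to it is clear.

```bash
python3 - <<'E'
from h import *
T=np.load("w0.npy");p=ctrl.camera_params("wrist")
c=[plane(ray(p,T,u),.1) for u in((268,138),(384,136))]; print(c,[((q-BL)@ux,(q-BL)@uy) for q in c])
ctrl.move_l(at(-0.225,0.075),0.15)
print(ctrl.move_l(at(-0.185,0.075),0.03,contact_N=15),ctrl.current_tool_pos(),ctrl.current_contact_force())
print(ctrl.move_l(at(-0.09,0.075),0.03,contact_N=18),(ctrl.current_tool_pos()-BL)@ux,(ctrl.current_tool_pos()-BL)@uy,ctrl.current_contact_force(),ctrl.current_t())
E
```

```text
[array([0.44387598, 0.0060409 , 0.1       ]), array([ 0.45186358, -0.10252946,  0.1       ])] [(np.float64(-0.18384932437945556), np.float64(0.055042717641212796)), (np.float64(-0.18190746805098112), np.float64(-0.053803758284318735))]
False [ 0.44579401 -0.04902892  0.07503216] [-0.22592138  0.59752512 -0.48630329]
True -0.11026163689638706 0.00018367176707932418 [-0.77268503  0.04791147 -0.39664149] 8.4833
```

```bash
python3 - <<'E'
from h import *
print(ctrl.move_l(at(-0.095,0.075),0.02,contact_N=30),(ctrl.current_tool_pos()-BL)@ux,ctrl.current_contact_force())
ctrl.move_l(at(-0.15,0.075),0.08); ctrl.move_l(at(-0.15,0.25),0.2); ctrl.move_l(at(-0.1,0.25),0.2)
im,p,T=wrist("w1")
print(ctrl.current_t(),ctrl.current_contact_force())
cv2.imwrite("pics/top1.png",ctrl.read_camera("top"));cv2.imwrite("pics/sc1.png",ctrl.read_camera("scene"))
E
```

```text
True -0.11042335351136398 [-0.42890579 -0.00788375  0.54401125]
10.9917 [-0.27852001  0.70868595 -0.95308939]
```

View pics/w1.png

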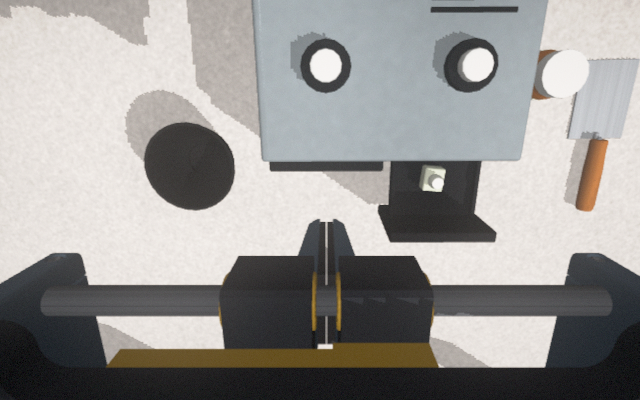

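The left tray is shut flush, with its panel just below the housing edge at about (326,166). The right tray is still out, and the left button is at (326,65). I'll check the button position from this view, then press.

```bash
python3 - <<'E'
from h import *
T=np.load("w1.npy");p=ctrl.camera_params("wrist");im=cv2.imread("pics/w1.png")
a,s=blob(im,(326,65),28,170); q=plane(ray(p,T,a),.134); print(a,s,q,(q-BL)@ux,(q-BL)@uy)
d=(q-BL); assert np.linalg.norm(d)<.008
BL[:2]+=d[:2]/2
ctrl.move_l(at(0,0.25),0.15); ctrl.move_l(at(0,0.145),0.12)
print(ctrl.move_l(at(0,0.136),0.02),ctrl.current_contact_force())
print(ctrl.move_l(at(0,0.120),0.01,contact_N=14),ctrl.current_tool_pos(),ctrl.current_contact_force())
ctrl.sleep(.2); print(ctrl.current_tool_pos(),ctrl.current_contact_force())
ctrl.move_l(at(0,0.16),0.05); ctrl.move_l(at(0,0.25),0.2); ctrl.move_l(at(-0.15,0.27),0.25)
wrist("w2"); t=ctrl.read_camera("top")[125:225,280:380]; s=ctrl.read_camera("scene")[170:300,250:380]
cv2.imwrite("pics/c2.png",np.hstack([cv2.resize(t,(400,400),interpolation=2),cv2.resize(s,(400,400),interpolation=2)]))
print(ctrl.current_t())
E
```

```text
[325.35601458  65.04252734] [ 12  12  32  33 823] [ 0.63133804 -0.03700353  0.134     ] 0.0009310223139322851 0.0016472745149922572
False [0.29795944 0.70392446 0.35164263]
True [ 0.63105819 -0.03787047  0.1282084 ] [-1.76727389  0.06061067  9.23703729]
[ 0.63105497 -0.03784812  0.12819617] [-2.26487293  0.51056143 11.09806478]
16.9583
```

View pics/c2.png

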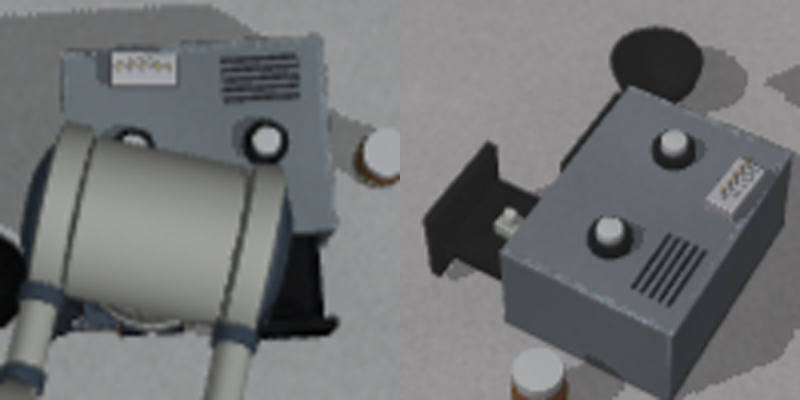

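View pics/w2.png

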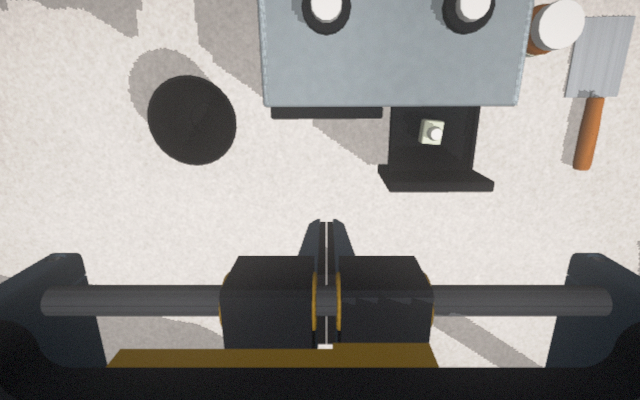

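Both views show the left tray shut and both buttons up: left at about (674,145), right at about (610,232) in the crop. The right tray with its block, the bowl, jar and bur block have not moved, and the arm is clear. Handing in.

```bash
python3 -c "
from bench import ctrl
print(ctrl.current_contact_force(),ctrl.current_t()); ctrl.sign_off()"
```

```text
[-0.33670726  0.09511093 -0.52208764] 16.9583
the job is handed in; nothing more can be done
```

The arch's tray, the left one, is shut, and the start button behind it was pressed fully down and let go. I handed the job in at 17.0 s of the 43 s allowed.

- **Tray:** I pushed it with the shut fingertips until it stopped. A second push with a 30 N limit moved it only about 0.2 mm further. The stop was within 0.5 mm of where the button position said a shut tray should be, and the pictures show the panel flush with the housing.
- **Button:** The fingertips stopped at 128.2 mm, about 6 mm below the button's 134 mm top. They held there at about 11 N, well above the 4 N needed, so it reached its bottom stop. After I lifted off, the pictures show it back up.
- **Everything else:** In the last pictures the right tray and its block are still out, the right button is up, and the bowl, jar, bur block and spatula look undisturbed. The last pictures I viewed did not cover the bottle or the cast, but the arm did not go near the bottle and worked well away from the cast.
- **Contact at hand-in:** The force reading was under 1 N, the same as its usual noise, so the robot was touching nothing.
- **Disagreements:** The two measurements of the button differed by about 2 mm, so I pressed midway between them. The tray panel's position differed by about 6 mm between the top and wrist cameras. That had no effect, because the push was stopped by contact.
- **Not checked:** I could not see the arch once its tray was shut.

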